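Put the shoe polish tins back in their trays

TASK

On the hallway radiator shelf, pick out the four round shoe polish tins and put each one in the grey shoe kit tray that fits it: the smallest tin in the smallest tray, the next size in the next, and so on up to the largest tin in the largest tray. Set each down flat on its tray's floor, the right way up as you found it, without dropping it, and let go. Leave the trays where they stand, and leave the black key cover and the umbrella handle alone.

Things in the scene. Friction and masses are not known exactly. Their poses are not given: they have to be found in the camera images.
- tin_small: the smallest of four round flat aluminium shoe polish tins: 36 mm diameter, 26 mm high, closed, loose, about 73 g (may vary by a third), standing on its flat base. Origin at the centre of its underside, z up.
- tin_medium: the second smallest of four round flat aluminium shoe polish tins: 46 mm diameter, 26 mm high, closed, loose, about 85 g (may vary by a third), standing on its flat base. Origin at the centre of its underside, z up.
- tin_large: the second largest of four round flat aluminium shoe polish tins: 56 mm diameter, 26 mm high, closed, loose, about 97 g (may vary by a third), standing on its flat base. Origin at the centre of its underside, z up.
- tin_extra_large: the largest of four round flat aluminium shoe polish tins: 66 mm diameter, 26 mm high, closed, loose, about 109 g (may vary by a third), standing on its flat base. Origin at the centre of its underside, z up.
- tray_small: the smallest of four low square grey plastic trays, open at the top: 62 mm square outside, 54 mm square inside (4 mm walls), rim 10 mm above the shelf, floor 3 mm thick; loose, 250 g. Origin at the centre of its underside, x and y along its sides, z up. The smallest tin (36 mm) belongs in it.
- tray_medium: the second smallest of four low square grey plastic trays, open at the top: 72 mm square outside, 64 mm square inside (4 mm walls), rim 10 mm above the shelf, floor 3 mm thick; loose, 250 g. Origin at the centre of its underside, x and y along its sides, z up. The second smallest tin (46 mm) belongs in it.
- tray_large: the second largest of four low square grey plastic trays, open at the top: 82 mm square outside, 74 mm square inside (4 mm walls), rim 10 mm above the shelf, floor 3 mm thick; loose, 250 g. Origin at the centre of its underside, x and y along its sides, z up. The second largest tin (56 mm) belongs in it.
- tray_extra_large: the largest of four low square grey plastic trays, open at the top: 92 mm square outside, 84 mm square inside (4 mm walls), rim 10 mm above the shelf, floor 3 mm thick; loose, 250 g. Origin at the centre of its underside, x and y along its sides, z up. The largest tin (66 mm) belongs in it.
- key_cover: bystander: black hard silicone key cover, 68 x 36 mm, 16 mm high, lying flat and loose among the tins and trays; to be left alone. Origin at its underside, x along its length (it reaches 30 mm to -x and 38 mm to +x).
- umbrella_handle: bystander: loose silver aluminium crook umbrella handle lying flat beyond the work, 22 mm thick bar; straight shank along its own y (from 110 mm on the -y side to 30 mm on the +y side), the crook curling at the +y end towards its +x, in all about 185 x 86 mm; to be left alone. Origin on the shank's line at shelf level.
Mind the look-alikes: they are no part of the job. What is shaped like the tin_extra_large but orange is not meant. Leave any blue look-alike of the tin_small alone.

How it is judged:
By the outcome, as a careful person would: the job done as asked, in the order asked, and still so for the second after the job is handed in, with the robot touching nothing.
It also fails if it takes over 96 s, if anything falls off the work surface, if the arm or the gripper's body presses on something with over 40 N, if the wrist force passes 120 N, or if a joint passes its speed limit or range.

ROBOT

A 7-joint arm with a two-finger parallel gripper is mounted at the origin on the work surface. World frame = base frame: x ahead of the robot, y to its left, z up, the work surface at z = 0. Lengths are in m, angles in rad, forces in N, time in s.
With the tool pointing down it reaches from about 0.425 to 0.975 m from the base axis. Payload 16.7 kg.
Tool frame: the origin (TCP) lies at the very end of the fingers, on their centre line; the grasp point (between the pads) lies 19 mm behind it (env.tcp_to_grasp is the distance from the TCP to the grasp point, in m); z points along the fingers, y is the direction in which the jaws open and shut (so a half turn about z gives the same grasp; the last joint's range is limited). The gripper opens to 85 mm and grips with 20 to 120 N. Pads are 22 mm wide; open, the fingers measure 114 mm over their backs; the gripper's body (76 mm by 85 mm) begins 54 mm behind the grasp point. The pads swing forward as they close: fully open they stand 13 mm farther back than shut.
Start: joints at [0.997, 0.426, 0.074, 1.606, -0.034, 1.111, -0.067], TCP at [0.278, -0.615, 0.231] pointing down, gripper open.
Joint ranges: [-2.85, 2.85], [-0.5, 2.14], [-1.23, 1.37], [0.21, 2.46], [-1.02, 4.16], [0.16, 2.05], [-2.73, 2.73]. Speed limits (rad/s): [1.89, 1.89, 2.39, 2.39, 3.01, 3.01, 3.01].

INTERFACE

Orientations are given as a 3x3 rotation matrix whose columns are the frame's x, y, z axes.
In Python, from workcell import env, vision gives the robot as it stands.
- The arm moves only by the tool move_arm, never from a script. Its argument "moves" is a list of rows, each an object with "dp": the shift along the world's x, y, z in mm, a list of three; "delta_rot": the turn, a rotation vector about the world's x, y, z in degrees, a list of three; "claw": the closure, from -1 (fully open) to 1 (shut). In form: [{"dp": [x, y, z], "delta_rot": [wx, wy, wz], "claw": claw}, ...]. A call has 1 to 20 rows; each row is the pose to reach, as a shift and turn from the pose measured when the call began; what a row does not reach only later rows make up. A row lasts 1/12 s, in which the tool goes at most 41.7 mm and 7.16 degrees, less where a joint would pass 70% of its speed; a pose out of reach is approached as far as the arm can. A call with a gripper value outside its range is refused whole. The fingers move at their own pace and stop on an object; "newtons" is the grip in N (left out, the last holds). Time passes only in rows, so rows that repeat a pose let the fingers close. It gives the time, the measured TCP pose, the force and the opening at its end, in the units of the state.
- env.read_state(): the state, without advancing time (a new reading comes with each control period).
- vision.read_camera(name): name is "side" or "top"; returns the picture (400x640x3 uint8, red, green, blue); there is no depth.
- vision.get_calibration(name): a dict with "fx", "fy", "cx", "cy" (pixels), "k1" (the pictures are not rectified: a ray, as slopes to the right and down, at radius r is drawn at 1 + k1 r^2 times it, then the intrinsics apply), "rvec" (rotation vector, rad) and "tvec" (3), from world to camera coordinates, as OpenCV has them. Camera axes: x right, y down, z forward; pixel columns grow to the right and rows downward; lengths in m; the calibration is good to about 2 mm. A picture is of the moment at which its call begins. get_calibration takes no time and is no camera call.
- env.job_done(): hands the job in, once; it reports no verdict.
The state is a dict: "time_s": time; "qpos": joint angles; "qvel": joint speeds; "joint_torque": joint torques, N m; "tool_pos": TCP position; "ee_rot": TCP orientation; "wrist_force": force on the tool from outside, world axes, zero at the start; "moment": the same for the moment, N m; "gripper_width": opening from 0.0 (shut) to 1.0 (fully open).
Only numpy, scipy, OpenCV 4.12 (cv2) and the standard library are available. Lean on these libraries where they do the work, as an engineer would, in place of code of your own. Each camera call takes 0.05 s, during which the arm holds its last target. There are 200 camera calls.

## Working session

There is one attempt and no reset: what is moved stays moved. The work goes in short steps, Python scripts to look and compute and a tool call to move; the robot and the scene stay as the last step left them, time stands still between calls to the robot, and variables do not carry over. Pictures are saved under pics/ and viewed, about 12 in all and at most 16, crops included, and the job is handed in when it is done.

Besides the shell and the picture viewer there is one more tool, called as name([rows], argument=value, ...), one row to a line, values as JSON. move_arm: Moves the arm, as the interface text tells. Its arguments: {"type":"object","properties":{"moves":{"type":"array"},"newtons":{"type":"number"}},"required":["moves"]}

```bash
mkdir -p pics; python3 - <<'E'
from workcell import env, vision
import cv2
for n in("top","side"):
    cv2.imwrite(f"pics/{n}0.png",vision.read_camera(n)[:,:,::-1]); print(n,vision.get_calibration(n))
s=env.read_state(); print(s); print(env.tcp_to_grasp)
E
```

```text
top {'fx': 441.45680766183796, 'fy': 441.45680766183796, 'cx': 325.51934781640733, 'cy': 203.8893188189146, 'k1': 0.027224700229674617, 'rvec': array([ 2.18044965, -2.12954024,  0.13155533]), 'tvec': array([-0.00303309,  0.58258416,  0.88614886])}
side {'fx': 380.6545129927312, 'fy': 380.6545129927312, 'cx': 317.9304251680287, 'cy': 191.98960171458697, 'k1': -0.09282336132636877, 'rvec': array([ 0.93751947, -2.56016966,  0.98891002]), 'tvec': array([0.45802469, 0.3068119 , 0.55704767])}
{'time_s': 0.1, 'qpos': array([ 0.99648951,  0.42669921,  0.07390529,  1.60653942, -0.03409203,
        1.11080514, -0.0671022 ]), 'qvel': array([-0.00130225, -0.00200085,  0.00026443, -0.00248424,  0.00043622,
        0.00262114,  0.00078063]), 'joint_torque': array([ 1.04458560e-02, -9.51515651e+01,  3.77291411e+00, -4.64405072e+01,
        1.98242383e-02,  6.54214964e-03, -1.16021232e-05]), 'tool_pos': array([ 0.27798955, -0.61469448,  0.23066393]), 'ee_rot': array([[ 9.11150391e-01,  4.12073553e-01, -5.92625675e-04],
       [ 4.12073964e-01, -9.11149813e-01,  1.03248390e-03],
       [-1.14511463e-04, -1.18495372e-03, -9.99999291e-01]]), 'wrist_force': array([ 0.14052525,  0.72593561, -0.34234861]), 'moment': array([ 0.03707843, -0.03057542, -0.01235222]), 'gripper_width': 0.9993467347591761}
0.0187
```

View pics/top0.png

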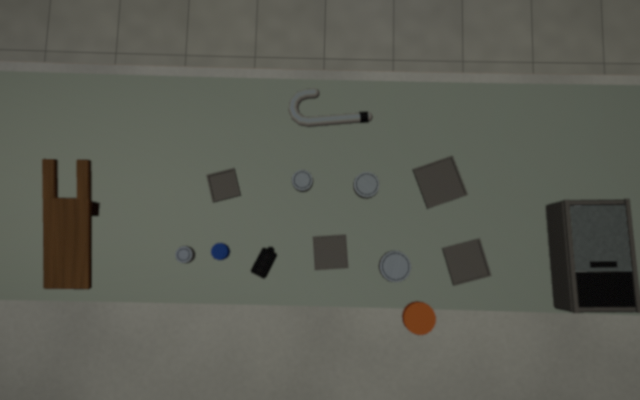

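View pics/side0.png

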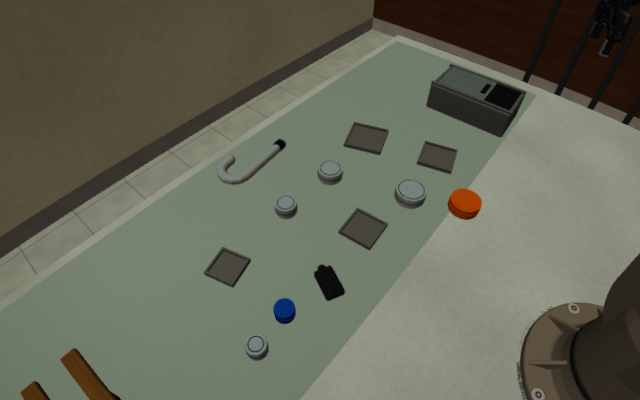

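Candidates in the top view:
- Tins: (185,254), (302,181), (366,185) and (394,266).
- Look-alikes: blue at (220,251) and orange at (419,318), both to be left alone.
- Trays: (224,185), (330,252), (440,182) and (466,261).

Next I'll measure all of these and check the choice in one crop.

```bash
cat > h.py <<'E'
import numpy as np, cv2
from workcell import env, vision
def ray(n,uv,z):
    c=vision.get_calibration(n); K=np.array([[c['fx'],0,c['cx']],[0,c['fy'],c['cy']],[0,0,1.]])
    x=cv2.undistortPoints(np.float64(uv).reshape(-1,1,2),K,np.array([c['k1'],0,0,0.])).reshape(-1,2)
    R=cv2.Rodrigues(c['rvec'])[0]; C=-R.T@c['tvec']
    d=np.c_[x,np.ones(len(x))]@R; return C+d*((z-C[2])/d[:,2])[:,None]
def blobs(n,img,thr=14,k=25):
    lab=cv2.cvtColor(img,cv2.COLOR_RGB2LAB).astype(np.float32)
    bg=cv2.medianBlur(img,101); bg=cv2.cvtColor(bg,cv2.COLOR_RGB2LAB).astype(np.float32)
    m=(np.linalg.norm(lab-bg,axis=2)>thr).astype(np.uint8)
    return m,[c for c in cv2.findContours(m,cv2.RETR_EXTERNAL,cv2.CHAIN_APPROX_NONE)[0] if cv2.contourArea(c)>100]
E
python3 - <<'E'
from h import *
S={'top':dict(ts=(185,254),tm=(302,181),tl=(366,185),tx=(394,266),blue=(220,251),orange=(419,318),A=(224,185),B=(330,252),C=(440,182),D=(466,261),key=(264,262)),
'side':dict(ts=(256,346),tm=(286,205),tl=(330,171),tx=(410,193),blue=(284,310),orange=(465,204),A=(227,266),B=(363,228),C=(366,138),D=(437,156),key=(329,282))}
for n in S:
    img=cv2.cvtColor(cv2.imread(f'pics/{n}0.png'),cv2.COLOR_BGR2RGB)
    m,cs=blobs(n,img,10)
    print(n, 'C',ray(n,[(320,200)],0))
    for k,p in S[n].items():
        c=[c for c in cs if cv2.pointPolygonTest(c,p,False)>=0]
        if not c: print(k,'none');continue
        tray=k in'ABCD'; z=.005 if tray else .008 if k=='key' else .013
        h=cv2.convexHull(c[0]).reshape(-1,2); w=ray(n,h,z)[:,:2].astype(np.float32)
        r=cv2.minAreaRect(w*1000)
        print(k,np.round(r[0]),np.round(r[1]),round(r[2],1), 'r',round(np.hypot(*r[0])))
    if n=='top':
        q=cv2.resize(cv2.convertScaleAbs(cv2.imread('pics/top0.png')[140:340,160:500],alpha=1.6),None,fx=2.3,fy=2.3,interpolation=cv2.INTER_CUBIC)
        mm=cv2.resize(m[140:340,160:500],None,fx=2.3,fy=2.3,interpolation=0)
        cv2.drawContours(q,cv2.findContours(mm,0,1)[0],-1,(0,255,0),1)
        cv2.imwrite('pics/crop1.png',q)
E
```

```text
top C [[0.59533898 0.02311534 0.        ]]
ts [472. 303.] [38. 40.] 3.6 r 561
tm [633.  63.] [48. 44.] 46.3 r 636
tl [626. -74.] [57. 54.] 0.9 r 631
tx [ 458. -135.] [65. 65.] 0.5 r 478
blue [480. 231.] [38. 42.] 1.3 r 533
orange [ 354. -187.] [73. 67.] 46.1 r 400
A [623. 234.] [67. 67.] 15.9 r 665
B [484.  -1.] [75. 74.] 5.1 r 484
C [ 641. -235.] [96. 98.] 20.6 r 683
D [ 471. -289.] [86. 88.] 16.2 r 552
key [461. 138.] [41. 71.] 65.3 r 481
side C [[ 0.59681262 -0.00465919  0.        ]]
ts [468. 305.] [37. 42.] 46.7 r 559
tm [632.  64.] [48. 65.] 42.2 r 636
tl [626. -74.] [59. 79.] 40.2 r 630
tx none
blue [478. 231.] [38. 48.] 57.2 r 531
orange [ 354. -207.] [ 68. 404.] 6.1 r 410
A [621. 234.] [69. 69.] 16.1 r 664
B [482.  -1.] [77. 82.] 4.9 r 482
C [ 639. -234.] [ 96. 108.] 20.4 r 681
D [ 469. -289.] [85. 97.] 15.9 r 551
key [460. 138.] [40. 73.] 64.2 r 480
```

View pics/crop1.png

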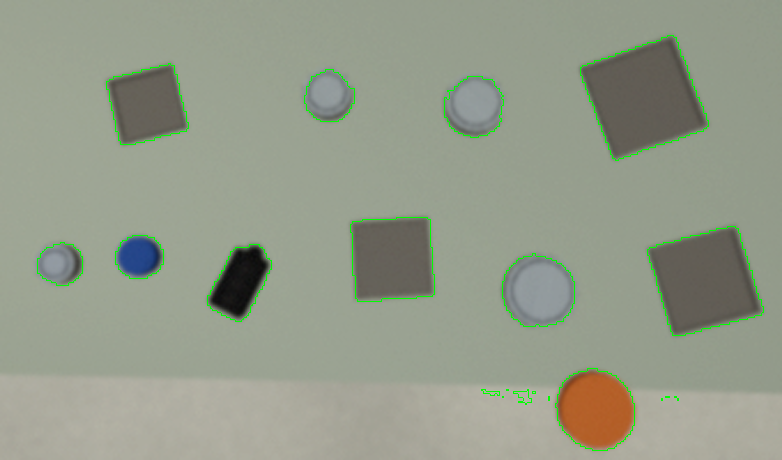

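The crop shows four aluminium tins and four grey trays. Their measured sizes rank clearly: trays A < B < D < C, outlines about 67/75/87/97 mm. The blue and orange look-alikes and the black key cover are separate blobs. Both cameras agree to about 2–4 mm. I'll go smallest first, swinging over at height.

move_arm([
  {"dp": [322,415,0],"delta_rot": [0,0,66],"claw": -1},
  {"dp": [322,415,0],"delta_rot": [0,0,66],"claw": -1},
  {"dp": [322,415,0],"delta_rot": [0,0,66],"claw": -1},
  {"dp": [322,415,0],"delta_rot": [0,0,66],"claw": -1},
  {"dp": [322,415,0],"delta_rot": [0,0,66],"claw": -1},
  {"dp": [322,415,0],"delta_rot": [0,0,66],"claw": -1},
  {"dp": [322,415,0],"delta_rot": [0,0,66],"claw": -1},
  {"dp": [322,415,0],"delta_rot": [0,0,66],"claw": -1},
  {"dp": [322,415,0],"delta_rot": [0,0,66],"claw": -1},
  {"dp": [322,415,0],"delta_rot": [0,0,66],"claw": -1},
  {"dp": [322,415,0],"delta_rot": [0,0,66],"claw": -1},
  {"dp": [322,415,0],"delta_rot": [0,0,66],"claw": -1},
  {"dp": [322,415,0],"delta_rot": [0,0,66],"claw": -1},
  {"dp": [322,415,0],"delta_rot": [0,0,66],"claw": -1},
  {"dp": [322,415,0],"delta_rot": [0,0,66],"claw": -1},
  {"dp": [322,415,0],"delta_rot": [0,0,66],"claw": -1},
], newtons=30)

```text
time_s: 1.43
tool_pos: [0.5995, -0.2002, 0.2303]
ee_rot: [[-0.006, 1.0, -0.002], [1.0, 0.006, -0.0], [-0.0, -0.002, -1.0]]
wrist_force: [-0.2, -0.5, 0.5]
gripper_width: 0.998
```

move_arm([
  {"dp": [-129,504,-130],"delta_rot": [0,0,0],"claw": -0.4},
  {"dp": [-129,504,-130],"delta_rot": [0,0,0],"claw": -0.4},
  {"dp": [-129,504,-130],"delta_rot": [0,0,0],"claw": -0.4},
  {"dp": [-129,504,-130],"delta_rot": [0,0,0],"claw": -0.4},
  {"dp": [-129,504,-130],"delta_rot": [0,0,0],"claw": -0.4},
  {"dp": [-129,504,-130],"delta_rot": [0,0,0],"claw": -0.4},
  {"dp": [-129,504,-130],"delta_rot": [0,0,0],"claw": -0.4},
  {"dp": [-129,504,-130],"delta_rot": [0,0,0],"claw": -0.4},
  {"dp": [-129,504,-130],"delta_rot": [0,0,0],"claw": -0.4},
  {"dp": [-129,504,-130],"delta_rot": [0,0,0],"claw": -0.4},
  {"dp": [-129,504,-130],"delta_rot": [0,0,0],"claw": -0.4},
  {"dp": [-129,504,-130],"delta_rot": [0,0,0],"claw": -0.4},
  {"dp": [-129,504,-130],"delta_rot": [0,0,0],"claw": -0.4},
  {"dp": [-129,504,-130],"delta_rot": [0,0,0],"claw": -0.4},
  {"dp": [-129,504,-130],"delta_rot": [0,0,0],"claw": -0.4},
  {"dp": [-129,504,-130],"delta_rot": [0,0,0],"claw": -0.4},
])

```text
time_s: 2.77
tool_pos: [0.4711, 0.3023, 0.1001]
ee_rot: [[-0.004, 1.0, -0.002], [1.0, 0.004, -0.001], [-0.001, -0.002, -1.0]]
wrist_force: [0.9, -0.6, 0.9]
gripper_width: 0.701
```

```bash
python3 - <<'E'
from h import *
im=vision.read_camera('side')[:,:,::-1]
q=cv2.resize(cv2.convertScaleAbs(im[180:400,120:420],alpha=1.6),None,fx=2.5,fy=2.5,interpolation=cv2.INTER_CUBIC)
cv2.imwrite('pics/c2.png',q)
s=env.read_state();print(s['tool_pos'])
c=vision.get_calibration('side');K=np.array([[c['fx'],0,c['cx']],[0,c['fy'],c['cy']],[0,0,1.]])
x,y,z=s['tool_pos']
for dz in(0,.013):
  P=np.array([[x,y,z+dz],[x+.03,y,z+dz],[x-.03,y,z+dz],[.47,.304,.026]])
  p=cv2.projectPoints(P,c['rvec'],c['tvec'],K,np.array([c['k1'],0,0,0.]))[0].reshape(-1,2); print((p-[120,180])*2.5)
E
```

```text
[0.47143776 0.30183427 0.10031552]
[[323.83155782 355.19176821]
 [287.98690712 322.69855385]
 [361.47821128 389.05860684]
 [338.84399832 407.40678242]]
[[320.70544591 345.6564894 ]
 [284.28418162 312.75245047]
 [359.00188502 379.99151123]
 [338.84399832 407.40678242]]
```

View pics/c2.png

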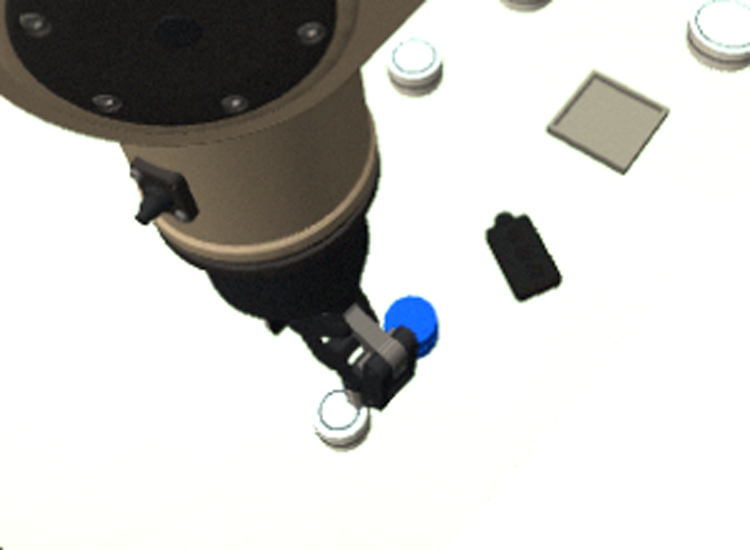

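The near fingertip is at about (380,408) in the crop, consistent with the TCP height to a few mm. The small tin sits below at (340,418). I'll descend to TCP z=14, safe under either reading of the pad swing, and grasp.

move_arm([
  {"dp": [-1,2,-25],"delta_rot": [0,0,0],"claw": -0.4},
  {"dp": [-1,2,-50],"delta_rot": [0,0,0],"claw": -0.4},
  {"dp": [-1,2,-70],"delta_rot": [0,0,0],"claw": -0.4},
  {"dp": [-1,2,-80],"delta_rot": [0,0,0],"claw": -0.4},
  {"dp": [-1,2,-86],"delta_rot": [0,0,0],"claw": -0.4},
  {"dp": [-1,2,-86],"delta_rot": [0,0,0],"claw": -0.4},
  {"dp": [-1,2,-86],"delta_rot": [0,0,0],"claw": 1},
  {"dp": [-1,2,-86],"delta_rot": [0,0,0],"claw": 1},
  {"dp": [-1,2,-86],"delta_rot": [0,0,0],"claw": 1},
  {"dp": [-1,2,-86],"delta_rot": [0,0,0],"claw": 1},
  {"dp": [-1,2,-86],"delta_rot": [0,0,0],"claw": 1},
  {"dp": [-1,2,-86],"delta_rot": [0,0,0],"claw": 1},
], newtons=30)

```text
time_s: 3.82
tool_pos: [0.4712, 0.3041, 0.0156]
ee_rot: [[-0.003, 1.0, -0.0], [1.0, 0.003, -0.001], [-0.001, -0.0, -1.0]]
wrist_force: [-1.1, -1.3, 6.0]
gripper_width: 0.403
```

move_arm([
  {"dp": [0,0,0],"delta_rot": [0,0,0],"claw": 1},
  {"dp": [0,0,0],"delta_rot": [0,0,0],"claw": 1},
])

```text
time_s: 3.98
tool_pos: [0.4718, 0.3044, 0.0167]
ee_rot: [[-0.003, 1.0, 0.001], [1.0, 0.003, 0.0], [0.0, 0.001, -1.0]]
wrist_force: [0.2, -0.1, -0.9]
gripper_width: 0.399
```

```bash
python3 - <<'E'
from h import *
im=vision.read_camera('side')[:,:,::-1]
cv2.imwrite('pics/c3.png',cv2.resize(im[280:400,190:350],None,fx=5,fy=5,interpolation=cv2.INTER_CUBIC))
s=env.read_state();print(s['tool_pos'],s['wrist_force'],s['gripper_width'])
E
```

```text
[0.47159807 0.30427654 0.01640509] [-0.0567298  -0.04278654 -1.08486691] 0.4055095117627486
```

View pics/c3.png

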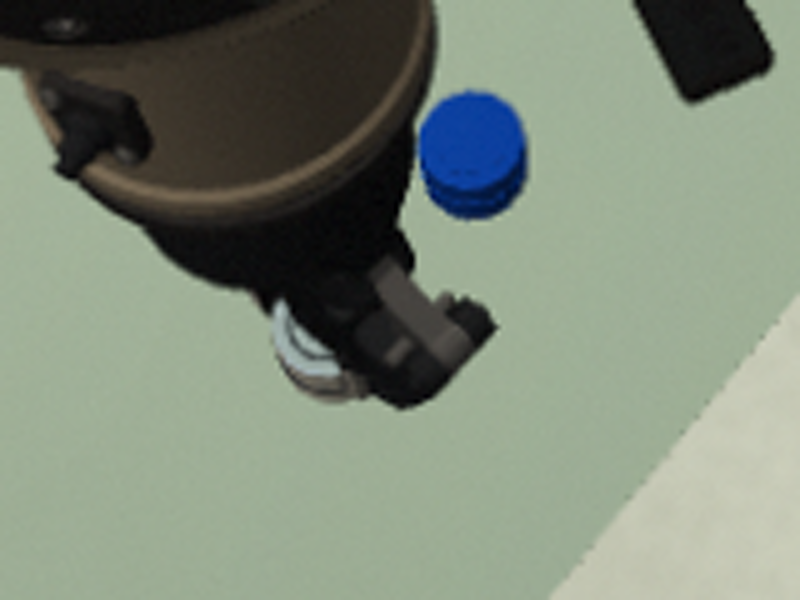

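The jaws are on the small tin at about (340,350) in the crop, and the width matches about 36 mm. Lifting and carrying over tray A.

move_arm([
  {"dp": [0,0,15],"delta_rot": [0,0,0],"claw": 1},
  {"dp": [0,0,40],"delta_rot": [0,0,0],"claw": 1},
  {"dp": [5,-2,65],"delta_rot": [0,0,0],"claw": 1},
  {"dp": [30,-14,65],"delta_rot": [0,0,0],"claw": 1},
  {"dp": [55,-26,65],"delta_rot": [0,0,0],"claw": 1},
  {"dp": [80,-37,65],"delta_rot": [0,0,0],"claw": 1},
  {"dp": [105,-49,65],"delta_rot": [0,0,0],"claw": 1},
  {"dp": [130,-61,65],"delta_rot": [0,0,0],"claw": 1},
  {"dp": [145,-68,65],"delta_rot": [0,0,0],"claw": 1},
  {"dp": [150,-70,65],"delta_rot": [0,0,0],"claw": 1},
  {"dp": [150,-70,65],"delta_rot": [0,0,0],"claw": 1},
  {"dp": [150,-70,65],"delta_rot": [0,0,0],"claw": 1},
])

```text
time_s: 5.03
tool_pos: [0.6208, 0.2348, 0.0813]
ee_rot: [[-0.003, 1.0, 0.0], [1.0, 0.003, 0.0], [0.0, 0.0, -1.0]]
wrist_force: [-1.5, -0.4, -0.4]
gripper_width: 0.404
```

```bash
python3 - <<'E'
from h import *
im=vision.read_camera('side')[:,:,::-1]
cv2.imwrite('pics/c4.png',cv2.resize(im[190:300,150:300],None,fx=5,fy=5,interpolation=cv2.INTER_CUBIC))
s=env.read_state();print(s['tool_pos'],s['wrist_force'],s['gripper_width'])
E
```

```text
[0.62043602 0.23519199 0.08139711] [-0.23713448 -0.96534546 -0.76868489] 0.40345465136848124
```

View pics/c4.png

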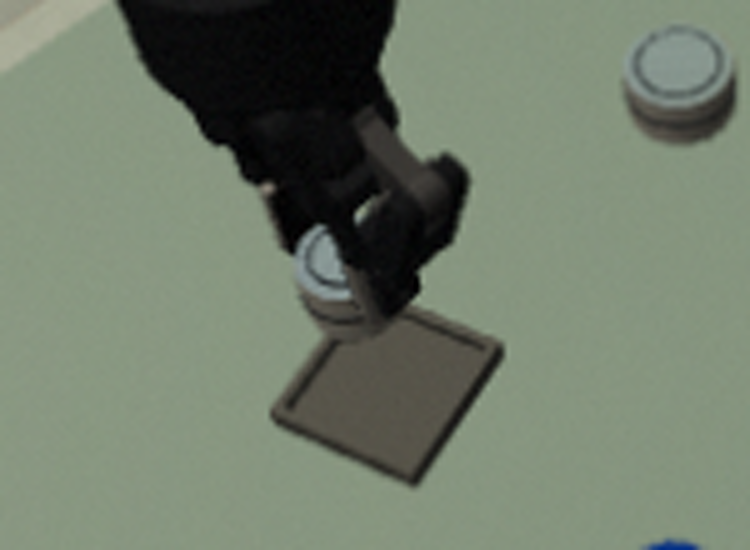

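The tin hangs upright, with the fingertips roughly mid-height. Lowering slowly into the tray, watching the force.

move_arm([
  {"dp": [1,-1,-20],"delta_rot": [0,0,0],"claw": 1},
  {"dp": [1,-1,-40],"delta_rot": [0,0,0],"claw": 1},
  {"dp": [1,-1,-52],"delta_rot": [0,0,0],"claw": 1},
  {"dp": [1,-1,-57],"delta_rot": [0,0,0],"claw": 1},
  {"dp": [1,-1,-59],"delta_rot": [0,0,0],"claw": 1},
  {"dp": [1,-1,-60],"delta_rot": [0,0,0],"claw": 1},
  {"dp": [1,-1,-61],"delta_rot": [0,0,0],"claw": 1},
  {"dp": [1,-1,-61],"delta_rot": [0,0,0],"claw": 1},
  {"dp": [1,-1,-61],"delta_rot": [0,0,0],"claw": 1},
])

```text
time_s: 5.83
tool_pos: [0.6218, 0.2344, 0.0211]
ee_rot: [[-0.004, 1.0, 0.001], [1.0, 0.004, 0.001], [0.001, 0.001, -1.0]]
wrist_force: [-0.0, 0.1, -0.0]
gripper_width: 0.404
```

move_arm([
  {"dp": [0,0,-1],"delta_rot": [0,0,0],"claw": 1},
  {"dp": [0,0,-1.5],"delta_rot": [0,0,0],"claw": 1},
  {"dp": [0,0,-2],"delta_rot": [0,0,0],"claw": 1},
  {"dp": [0,0,-2],"delta_rot": [0,0,0],"claw": 1},
  {"dp": [0,0,-2],"delta_rot": [0,0,0],"claw": 1},
])

```text
time_s: 6.25
tool_pos: [0.6221, 0.2344, 0.0197]
ee_rot: [[-0.004, 1.0, 0.002], [1.0, 0.004, 0.001], [0.001, 0.002, -1.0]]
wrist_force: [-2.0, -1.7, 5.7]
gripper_width: 0.399
```

```bash
python3 - <<'E'
from h import *
s=env.read_state();print(s['tool_pos'],s['wrist_force'],s['gripper_width'])
E
```

```text
[0.62205409 0.2343999  0.01969548] [-1.95912152 -1.6981161   5.74730293] 0.3988214841040049
```

Contact at z≈19.7 mm, against 19.6 predicted. Releasing and rising.

move_arm([
  {"dp": [0,0,0],"delta_rot": [0,0,0],"claw": -0.4},
  {"dp": [0,0,0],"delta_rot": [0,0,0],"claw": -0.4},
  {"dp": [0,0,0],"delta_rot": [0,0,0],"claw": -0.4},
  {"dp": [0,0,0],"delta_rot": [0,0,0],"claw": -0.4},
  {"dp": [0,0,0],"delta_rot": [0,0,0],"claw": -0.4},
  {"dp": [0,0,5],"delta_rot": [0,0,0],"claw": -0.4},
  {"dp": [0,0,20],"delta_rot": [0,0,0],"claw": -0.4},
  {"dp": [0,0,50],"delta_rot": [0,0,0],"claw": -0.6},
  {"dp": [0,0,80],"delta_rot": [0,0,0],"claw": -0.6},
  {"dp": [10,-171,80],"delta_rot": [0,0,0],"claw": -0.6},
  {"dp": [10,-171,80],"delta_rot": [0,0,0],"claw": -0.6},
  {"dp": [10,-171,80],"delta_rot": [0,0,0],"claw": -0.6},
  {"dp": [10,-171,80],"delta_rot": [0,0,0],"claw": -0.6},
  {"dp": [10,-171,80],"delta_rot": [0,0,0],"claw": -0.6},
  {"dp": [10,-171,80],"delta_rot": [0,0,0],"claw": -0.6},
  {"dp": [10,-171,80],"delta_rot": [0,0,0],"claw": -0.6},
])

```text
time_s: 7.58
tool_pos: [0.6324, 0.0632, 0.1009]
ee_rot: [[-0.003, 1.0, 0.003], [1.0, 0.003, 0.001], [0.001, 0.003, -1.0]]
wrist_force: [0.8, 0.8, 0.4]
gripper_width: 0.798
```

```bash
python3 - <<'E'
from h import *
im=vision.read_camera('side')[:,:,::-1]
cv2.imwrite('pics/c5.png',cv2.resize(im[150:310,150:390],None,fx=3,fy=3,interpolation=cv2.INTER_CUBIC))
s=env.read_state();print(s['tool_pos'],s['wrist_force'],s['gripper_width'])
E
```

```text
[0.63226154 0.06442931 0.1006953 ] [-0.09472038  0.18019859  0.71768073] 0.7994717265175546
```

View pics/c5.png

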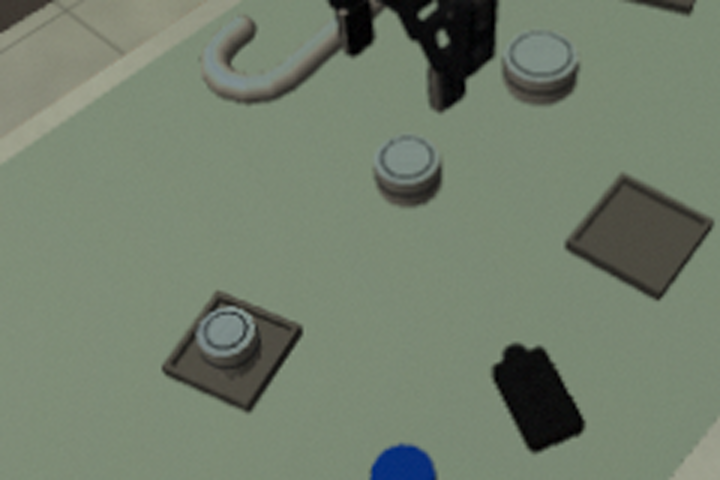

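The small tin stands flat inside tray A, around (228,335) in the crop. The medium tin is now below the open fingers. Grasp it.

move_arm([
  {"dp": [0,0,-30],"delta_rot": [0,0,0],"claw": -0.6},
  {"dp": [0,-1,-60],"delta_rot": [0,0,0],"claw": -0.6},
  {"dp": [0,-1,-78],"delta_rot": [0,0,0],"claw": -0.6},
  {"dp": [0,-1,-86],"delta_rot": [0,0,0],"claw": -0.6},
  {"dp": [0,-1,-87],"delta_rot": [0,0,0],"claw": -0.6},
  {"dp": [0,-1,-87],"delta_rot": [0,0,0],"claw": -0.6},
  {"dp": [0,-1,-87],"delta_rot": [0,0,0],"claw": 1},
  {"dp": [0,-1,-87],"delta_rot": [0,0,0],"claw": 1},
  {"dp": [0,-1,-87],"delta_rot": [0,0,0],"claw": 1},
  {"dp": [0,-1,-87],"delta_rot": [0,0,0],"claw": 1},
  {"dp": [0,-1,-87],"delta_rot": [0,0,0],"claw": 1},
  {"dp": [0,-1,-87],"delta_rot": [0,0,0],"claw": 1},
  {"dp": [0,-1,-87],"delta_rot": [0,0,0],"claw": 1},
  {"dp": [0,-1,-87],"delta_rot": [0,0,0],"claw": 1},
])

```text
time_s: 8.8
tool_pos: [0.6333, 0.0639, 0.0155]
ee_rot: [[-0.004, 1.0, 0.005], [1.0, 0.004, 0.002], [0.002, 0.005, -1.0]]
wrist_force: [-2.0, 1.6, 7.2]
gripper_width: 0.521
```

move_arm([
  {"dp": [0,0,0],"delta_rot": [0,0,0],"claw": 1},
  {"dp": [0,0,0],"delta_rot": [0,0,0],"claw": 1},
  {"dp": [0,0,15],"delta_rot": [0,0,0],"claw": 1},
  {"dp": [0,0,40],"delta_rot": [0,0,0],"claw": 1},
  {"dp": [-5,-2,60],"delta_rot": [0,0,0],"claw": 1},
  {"dp": [-30,-13,60],"delta_rot": [0,0,0],"claw": 1},
  {"dp": [-55,-24,60],"delta_rot": [0,0,0],"claw": 1},
  {"dp": [-80,-35,60],"delta_rot": [0,0,0],"claw": 1},
  {"dp": [-105,-45,60],"delta_rot": [0,0,0],"claw": 1},
  {"dp": [-130,-56,60],"delta_rot": [0,0,0],"claw": 1},
  {"dp": [-145,-63,60],"delta_rot": [0,0,0],"claw": 1},
  {"dp": [-150,-65,60],"delta_rot": [0,0,0],"claw": 1},
  {"dp": [-150,-65,60],"delta_rot": [0,0,0],"claw": 1},
  {"dp": [-150,-65,40],"delta_rot": [0,0,0],"claw": 1},
  {"dp": [-150,-65,20],"delta_rot": [0,0,0],"claw": 1},
  {"dp": [-150,-65,10],"delta_rot": [0,0,0],"claw": 1},
  {"dp": [-150,-65,8],"delta_rot": [0,0,0],"claw": 1},
  {"dp": [-150,-65,6],"delta_rot": [0,0,0],"claw": 1},
  {"dp": [-150,-65,6],"delta_rot": [0,0,0],"claw": 1},
  {"dp": [-150,-65,6],"delta_rot": [0,0,0],"claw": 1},
])

```text
time_s: 10.47
tool_pos: [0.4839, -0.0009, 0.0221]
ee_rot: [[-0.005, 1.0, 0.006], [1.0, 0.005, 0.002], [0.002, 0.006, -1.0]]
wrist_force: [-0.2, -0.6, -0.3]
gripper_width: 0.522
```

```bash
python3 - <<'E'
from h import *
im=vision.read_camera('side')[:,:,::-1]
cv2.imwrite('pics/c6.png',cv2.resize(im[160:280,290:440],None,fx=5,fy=5,interpolation=cv2.INTER_CUBIC))
s=env.read_state();print(s['tool_pos'],s['wrist_force'],s['gripper_width'])
E
```

```text
[ 0.48387134 -0.0009884   0.02219992] [-0.39328625  0.21067901 -1.21901143] 0.5172388781661769
```

View pics/c6.png

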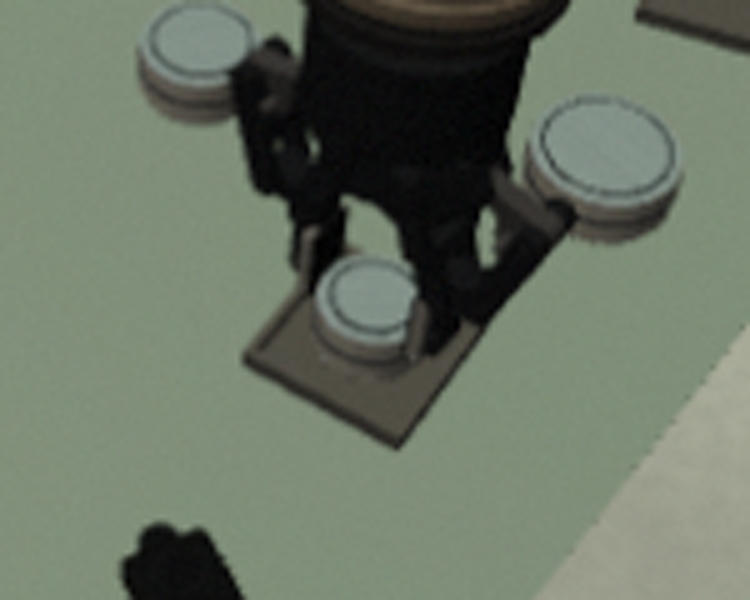

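The medium tin hangs level above tray B, base near (368,345) in the crop, which is the tray's centre. Lower it the last 3 mm.

move_arm([
  {"dp": [0,0,-1],"delta_rot": [0,0,0],"claw": 1},
  {"dp": [0,0,-2],"delta_rot": [0,0,0],"claw": 1},
  {"dp": [0,0,-3],"delta_rot": [0,0,0],"claw": 1},
  {"dp": [0,0,-3.5],"delta_rot": [0,0,0],"claw": 1},
  {"dp": [0,0,-4],"delta_rot": [0,0,0],"claw": 1},
  {"dp": [0,0,-4],"delta_rot": [0,0,0],"claw": 1},
])

```text
time_s: 11.02
tool_pos: [0.4842, -0.0011, 0.0193]
ee_rot: [[-0.004, 1.0, 0.007], [1.0, 0.004, 0.001], [0.001, 0.007, -1.0]]
wrist_force: [-6.5, -0.6, 28.0]
gripper_width: 0.523
```

Firm contact on the floor, so release now; next time I'll stop sooner. Then on to the large tin, correcting the small tilt.

move_arm([
  {"dp": [0,0,0.5],"delta_rot": [0,0,0],"claw": 1},
  {"dp": [0,0,0.5],"delta_rot": [0,0,0],"claw": -0.6},
  {"dp": [0,0,0.5],"delta_rot": [0,0,0],"claw": -0.6},
  {"dp": [0,0,0.5],"delta_rot": [0,0,0],"claw": -0.6},
  {"dp": [0,0,0.5],"delta_rot": [0,0,0],"claw": -0.6},
  {"dp": [0,0,5],"delta_rot": [0,0,0],"claw": -0.6},
  {"dp": [0,0,20],"delta_rot": [0,0,0],"claw": -0.6},
  {"dp": [0,0,50],"delta_rot": [0,0.4,0],"claw": -0.9},
  {"dp": [0,0,80],"delta_rot": [0,0.4,0],"claw": -0.9},
  {"dp": [142,-73,80],"delta_rot": [0,0.4,0],"claw": -0.9},
  {"dp": [142,-73,80],"delta_rot": [0,0.4,0],"claw": -0.9},
  {"dp": [142,-73,80],"delta_rot": [0,0.4,0],"claw": -0.9},
  {"dp": [142,-73,80],"delta_rot": [0,0.4,0],"claw": -0.9},
  {"dp": [142,-73,80],"delta_rot": [0,0.4,0],"claw": -0.9},
  {"dp": [142,-73,80],"delta_rot": [0,0.4,0],"claw": -0.9},
  {"dp": [142,-73,80],"delta_rot": [0,0.4,0],"claw": -0.9},
])

```text
time_s: 12.35
tool_pos: [0.6255, -0.0736, 0.099]
ee_rot: [[-0.005, 1.0, -0.001], [1.0, 0.005, 0.002], [0.002, -0.001, -1.0]]
wrist_force: [0.4, -0.6, -0.3]
gripper_width: 0.949
```

```bash
python3 - <<'E'
from h import *
im=vision.read_camera('side')[:,:,::-1]
cv2.imwrite('pics/c7.png',cv2.resize(im[120:280,250:490],None,fx=3,fy=3,interpolation=cv2.INTER_CUBIC))
s=env.read_state();print(s['tool_pos'],s['wrist_force'],s['gripper_width'])
E
```

```text
[ 0.62529185 -0.07328705  0.09916666] [ 0.38710939  0.30346512 -0.97675393] 0.9529444896005228
```

View pics/c7.png

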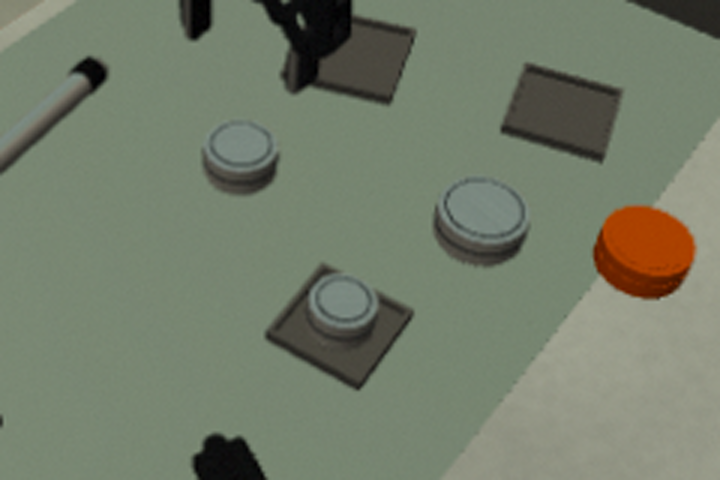

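The medium tin sits flat in tray B at (343,305) in the crop. Now grasp the large tin.

move_arm([
  {"dp": [0,0,-30],"delta_rot": [0,0,0],"claw": -0.9},
  {"dp": [0,0,-60],"delta_rot": [0,0,0],"claw": -0.9},
  {"dp": [0,0,-78],"delta_rot": [0,0,0],"claw": -0.9},
  {"dp": [0,0,-86],"delta_rot": [0,0,0],"claw": -0.9},
  {"dp": [0,0,-88],"delta_rot": [0,0,0],"claw": -0.9},
  {"dp": [0,0,-88],"delta_rot": [0,0,0],"claw": -0.9},
  {"dp": [0,0,-88],"delta_rot": [0,0,0],"claw": 1},
  {"dp": [0,0,-88],"delta_rot": [0,0,0],"claw": 1},
  {"dp": [0,0,-88],"delta_rot": [0,0,0],"claw": 1},
  {"dp": [0,0,-88],"delta_rot": [0,0,0],"claw": 1},
  {"dp": [0,0,-88],"delta_rot": [0,0,0],"claw": 1},
  {"dp": [0,0,-88],"delta_rot": [0,0,0],"claw": 1},
  {"dp": [0,0,-88],"delta_rot": [0,0,0],"claw": 1},
  {"dp": [0,0,-88],"delta_rot": [0,0,0],"claw": 1},
])

```text
time_s: 13.57
tool_pos: [0.6263, -0.0733, 0.013]
ee_rot: [[-0.005, 1.0, 0.002], [1.0, 0.005, 0.001], [0.001, 0.002, -1.0]]
wrist_force: [-1.8, 0.2, 10.8]
gripper_width: 0.638
```

move_arm([
  {"dp": [0,0,0],"delta_rot": [0,0,0],"claw": 1},
  {"dp": [0,0,0],"delta_rot": [0,0,0],"claw": 1},
  {"dp": [0,0,0],"delta_rot": [0,0,0],"claw": 1},
])

```text
time_s: 13.82
tool_pos: [0.6265, -0.0734, 0.0135]
ee_rot: [[-0.005, 1.0, 0.002], [1.0, 0.005, 0.001], [0.001, 0.002, -1.0]]
wrist_force: [0.2, -0.2, -0.9]
gripper_width: 0.638
```

move_arm([
  {"dp": [0,0,15],"delta_rot": [0,0,0],"claw": 1},
  {"dp": [0,0,40],"delta_rot": [0,0,0],"claw": 1},
  {"dp": [-5,-7,60],"delta_rot": [0,0,0],"claw": 1},
  {"dp": [-20,-28,60],"delta_rot": [0,0,0],"claw": 1},
  {"dp": [-38,-52,60],"delta_rot": [0,0,0],"claw": 1},
  {"dp": [-56,-77,60],"delta_rot": [0,0,0],"claw": 1},
  {"dp": [-74,-102,60],"delta_rot": [0,0,0],"claw": 1},
  {"dp": [-92,-127,60],"delta_rot": [0,0,0],"claw": 1},
  {"dp": [-110,-152,60],"delta_rot": [0,0,0],"claw": 1},
  {"dp": [-128,-177,60],"delta_rot": [0,0,0],"claw": 1},
  {"dp": [-143,-198,60],"delta_rot": [0,0,0],"claw": 1},
  {"dp": [-152,-211,60],"delta_rot": [0,0,0],"claw": 1},
  {"dp": [-156,-216,60],"delta_rot": [0,0,0],"claw": 1},
  {"dp": [-156,-216,55],"delta_rot": [0,0,0],"claw": 1},
  {"dp": [-156,-216,35],"delta_rot": [0,0,0],"claw": 1},
  {"dp": [-156,-216,18],"delta_rot": [0,0,0],"claw": 1},
  {"dp": [-156,-216,9],"delta_rot": [0,0,0],"claw": 1},
  {"dp": [-156,-216,6],"delta_rot": [0,0,0],"claw": 1},
  {"dp": [-156,-216,6],"delta_rot": [0,0,0],"claw": 1},
  {"dp": [-156,-216,6],"delta_rot": [0,0,0],"claw": 1},
])

```text
time_s: 15.48
tool_pos: [0.4711, -0.289, 0.0199]
ee_rot: [[-0.006, 1.0, 0.003], [1.0, 0.006, 0.001], [0.001, 0.003, -1.0]]
wrist_force: [-0.1, -0.6, -0.7]
gripper_width: 0.638
```

```bash
python3 - <<'E'
from h import *
im=vision.read_camera('side')[:,:,::-1]
cv2.imwrite('pics/c8.png',cv2.resize(im[90:210,360:510],None,fx=5,fy=5,interpolation=cv2.INTER_CUBIC))
s=env.read_state();print(s['tool_pos'],s['wrist_force'],s['gripper_width'])
E
```

```text
[ 0.47117267 -0.28922634  0.02018865] [ 1.22109032  0.04722664 -1.16708851] 0.6335561177275378
```

View pics/c8.png

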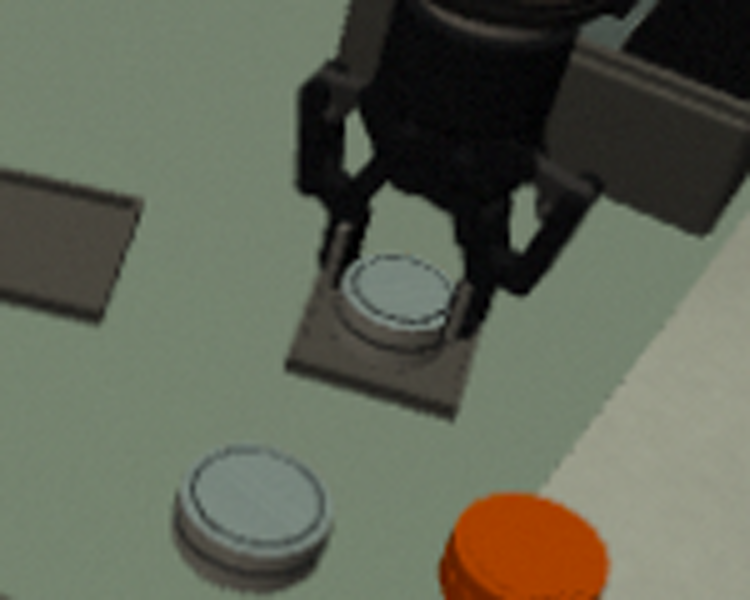

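The large tin is level over tray D, around (400,310) in the crop. Expected contact is at z≈16.5.

move_arm([
  {"dp": [0,0,-1],"delta_rot": [0,0,0],"claw": 1},
  {"dp": [0,0,-2],"delta_rot": [0,0,0],"claw": 1},
  {"dp": [0,0,-3],"delta_rot": [0,0,0],"claw": 1},
  {"dp": [0,0,-3],"delta_rot": [0,0,0],"claw": 1},
])

```text
time_s: 15.87
tool_pos: [0.4712, -0.2893, 0.0173]
ee_rot: [[-0.005, 1.0, 0.003], [1.0, 0.005, 0.001], [0.001, 0.003, -1.0]]
wrist_force: [0.5, -0.6, -1.0]
gripper_width: 0.635
```

move_arm([
  {"dp": [0,0,-0.5],"delta_rot": [0,0,0],"claw": 1},
  {"dp": [0,0,-1],"delta_rot": [0,0,0],"claw": 1},
  {"dp": [0,0,-1],"delta_rot": [0,0,0],"claw": 1},
])

```text
time_s: 16.12
tool_pos: [0.4712, -0.2894, 0.0169]
ee_rot: [[-0.005, 1.0, 0.003], [1.0, 0.005, 0.0], [0.0, 0.003, -1.0]]
wrist_force: [-3.4, 2.8, 13.1]
gripper_width: 0.64
```

move_arm([
  {"dp": [0,0,0.3],"delta_rot": [0,0,0],"claw": -0.8},
  {"dp": [0,0,0.3],"delta_rot": [0,0,0],"claw": -0.8},
  {"dp": [0,0,0.3],"delta_rot": [0,0,0],"claw": -0.8},
  {"dp": [0,0,0.3],"delta_rot": [0,0,0],"claw": -0.8},
  {"dp": [0,0,5],"delta_rot": [0,0,0],"claw": -0.8},
  {"dp": [0,0,20],"delta_rot": [0,0,0],"claw": -0.8},
  {"dp": [0,0,50],"delta_rot": [0,0.2,0],"claw": -1},
  {"dp": [0,0,80],"delta_rot": [0,0.2,0],"claw": -1},
  {"dp": [-14,154,80],"delta_rot": [0,0.2,0],"claw": -1},
  {"dp": [-14,154,80],"delta_rot": [0,0.2,0],"claw": -1},
  {"dp": [-14,154,80],"delta_rot": [0,0.2,0],"claw": -1},
  {"dp": [-14,154,80],"delta_rot": [0,0.2,0],"claw": -1},
  {"dp": [-14,154,80],"delta_rot": [0,0.2,0],"claw": -1},
  {"dp": [-14,154,80],"delta_rot": [0,0.2,0],"claw": -1},
  {"dp": [-14,154,80],"delta_rot": [0,0.2,0],"claw": -1},
])

```text
time_s: 17.37
tool_pos: [0.4575, -0.1358, 0.0972]
ee_rot: [[-0.005, 1.0, 0.0], [1.0, 0.005, -0.0], [-0.0, 0.0, -1.0]]
wrist_force: [0.2, -0.7, 0.9]
gripper_width: 1.002
```

```bash
python3 - <<'E'
from h import *
im=vision.read_camera('side')[:,:,::-1]
cv2.imwrite('pics/c9.png',cv2.resize(im[90:240,340:520],None,fx=4,fy=4,interpolation=cv2.INTER_CUBIC))
s=env.read_state();print(s['tool_pos'],s['wrist_force'],s['gripper_width'])
E
```

```text
[ 0.45737869 -0.1362603   0.09709989] [ 0.06878309 -0.08422789  0.08486899] 1.002137053171015
```

View pics/c9.png

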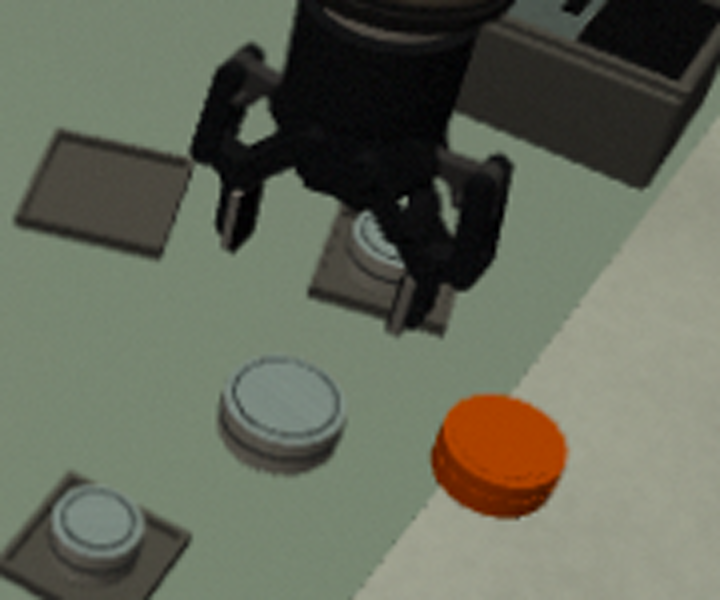

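The large tin is in tray D, at about (390,250) in the crop, partly hidden. The XL tin's top ellipse is centred near (283,401). Cross-check its position from this view.

```bash
python3 -c "
from h import *
print(ray('side',[(340+283/4,90+401/4)],.026))"
```

```text
[[ 0.45380698 -0.13242655  0.026     ]]
```

move_arm([
  {"dp": [-1,2,-30],"delta_rot": [0,0,0],"claw": -1},
  {"dp": [-1,2,-60],"delta_rot": [0,0,0],"claw": -1},
  {"dp": [-1,2,-78],"delta_rot": [0,0,0],"claw": -1},
  {"dp": [-1,2,-86],"delta_rot": [0,0,0],"claw": -1},
  {"dp": [-1,2,-89],"delta_rot": [0,0,0],"claw": -1},
  {"dp": [-1,2,-89],"delta_rot": [0,0,0],"claw": -1},
  {"dp": [-1,2,-89],"delta_rot": [0,0,0],"claw": 1},
  {"dp": [-1,2,-89],"delta_rot": [0,0,0],"claw": 1},
  {"dp": [-1,2,-89],"delta_rot": [0,0,0],"claw": 1},
  {"dp": [-1,2,-89],"delta_rot": [0,0,0],"claw": 1},
  {"dp": [-1,2,-89],"delta_rot": [0,0,0],"claw": 1},
  {"dp": [-1,2,-89],"delta_rot": [0,0,0],"claw": 1},
  {"dp": [-1,2,-89],"delta_rot": [0,0,0],"claw": 1},
  {"dp": [-1,2,-89],"delta_rot": [0,0,0],"claw": 1},
])

```text
time_s: 18.58
tool_pos: [0.4571, -0.1347, 0.0094]
ee_rot: [[-0.004, 1.0, 0.002], [1.0, 0.004, -0.001], [-0.001, 0.002, -1.0]]
wrist_force: [-1.3, -0.4, 5.9]
gripper_width: 0.751
```

move_arm([
  {"dp": [0,0,0],"delta_rot": [0,0,0],"claw": 1},
  {"dp": [0,0,0],"delta_rot": [0,0,0],"claw": 1},
  {"dp": [0,0,0],"delta_rot": [0,0,0],"claw": 1},
], newtons=40)

```text
time_s: 18.83
tool_pos: [0.4575, -0.1349, 0.01]
ee_rot: [[-0.004, 1.0, 0.003], [1.0, 0.004, -0.002], [-0.002, 0.003, -1.0]]
wrist_force: [0.5, -0.0, 0.1]
gripper_width: 0.749
```

move_arm([
  {"dp": [0,0,15],"delta_rot": [0,0,0],"claw": 1},
  {"dp": [0,0,40],"delta_rot": [0,0,0],"claw": 1},
  {"dp": [6,-3,60],"delta_rot": [0,0,0],"claw": 1},
  {"dp": [24,-13,60],"delta_rot": [0,0,0],"claw": 1},
  {"dp": [44,-24,60],"delta_rot": [0,0,0],"claw": 1},
  {"dp": [66,-36,60],"delta_rot": [0,0,0],"claw": 1},
  {"dp": [88,-48,60],"delta_rot": [0,0,0],"claw": 1},
  {"dp": [110,-60,60],"delta_rot": [0,0,0],"claw": 1},
  {"dp": [132,-72,60],"delta_rot": [0,0,0],"claw": 1},
  {"dp": [154,-84,60],"delta_rot": [0,0,0],"claw": 1},
  {"dp": [172,-94,60],"delta_rot": [0,0,0],"claw": 1},
  {"dp": [182,-99,60],"delta_rot": [0,0,0],"claw": 1},
  {"dp": [182,-99,60],"delta_rot": [0,0,0],"claw": 1},
  {"dp": [182,-99,50],"delta_rot": [0,0,0],"claw": 1},
  {"dp": [182,-99,32],"delta_rot": [0,0,0],"claw": 1},
  {"dp": [182,-99,17],"delta_rot": [0,0,0],"claw": 1},
  {"dp": [182,-99,9],"delta_rot": [0,0,0],"claw": 1},
  {"dp": [182,-99,6],"delta_rot": [0,0,0],"claw": 1},
  {"dp": [182,-99,6],"delta_rot": [0,0,0],"claw": 1},
  {"dp": [182,-99,6],"delta_rot": [0,0,0],"claw": 1},
])

```text
time_s: 20.5
tool_pos: [0.6396, -0.2338, 0.0163]
ee_rot: [[-0.004, 1.0, 0.003], [1.0, 0.004, -0.002], [-0.002, 0.003, -1.0]]
wrist_force: [0.2, 0.5, -0.5]
gripper_width: 0.751
```

```bash
python3 - <<'E'
from h import *
im=vision.read_camera('side')[:,:,::-1]
cv2.imwrite('pics/c10.png',cv2.resize(im[80:230,310:490],None,fx=4,fy=4,interpolation=cv2.INTER_CUBIC))
s=env.read_state();print(s['tool_pos'],s['wrist_force'],s['gripper_width'])
E
```

```text
[ 0.63983687 -0.23392576  0.01666144] [ 0.0492488  -0.85469112 -1.35426596] 0.7503664095287775
```

View pics/c10.png

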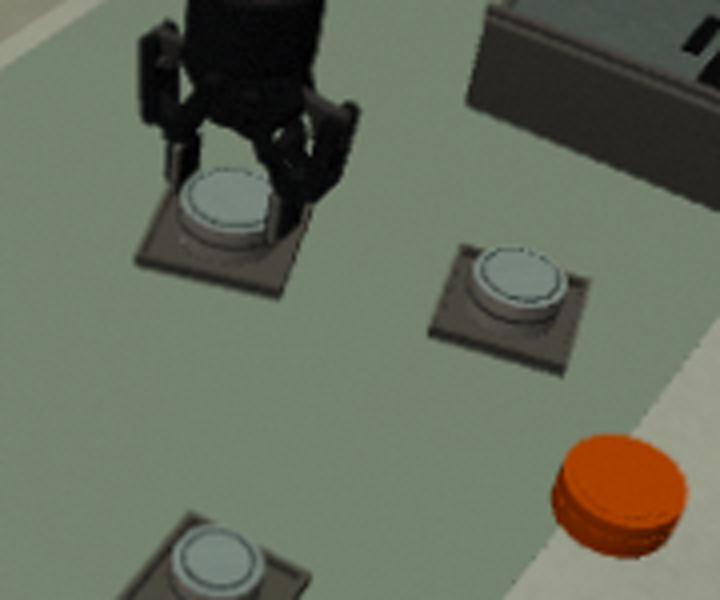

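The large tin is flat in tray D, around (520,280) in the crop. The XL tin is level over tray C at (228,205). Lower to about 13 mm.

move_arm([
  {"dp": [0,0,-1],"delta_rot": [0,0,0],"claw": 1},
  {"dp": [0,0,-2],"delta_rot": [0,0,0],"claw": 1},
  {"dp": [0,0,-3],"delta_rot": [0,0,0],"claw": 1},
  {"dp": [0,0,-3.5],"delta_rot": [0,0,0],"claw": 1},
  {"dp": [0,0,-3.5],"delta_rot": [0,0,0],"claw": 1},
])

```text
time_s: 20.97
tool_pos: [0.6401, -0.2341, 0.0137]
ee_rot: [[-0.004, 1.0, 0.004], [1.0, 0.004, -0.002], [-0.002, 0.004, -1.0]]
wrist_force: [-1.0, -0.7, 4.4]
gripper_width: 0.748
```

move_arm([
  {"dp": [0,0,-0.7],"delta_rot": [0,0,0],"claw": 1},
  {"dp": [0,0,-0.7],"delta_rot": [0,0,0],"claw": 1},
])

```text
time_s: 21.13
tool_pos: [0.6401, -0.2341, 0.0137]
ee_rot: [[-0.004, 1.0, 0.004], [1.0, 0.004, -0.002], [-0.002, 0.004, -1.0]]
wrist_force: [-3.4, 0.9, 8.8]
gripper_width: 0.752
```

Firm contact. Release, rise straight up, and move clear.

move_arm([
  {"dp": [0,0,0.3],"delta_rot": [0,0,0],"claw": -1},
  {"dp": [0,0,0.3],"delta_rot": [0,0,0],"claw": -1},
  {"dp": [0,0,0.3],"delta_rot": [0,0,0],"claw": -1},
  {"dp": [0,0,0.3],"delta_rot": [0,0,0],"claw": -1},
  {"dp": [0,0,0.3],"delta_rot": [0,0,0],"claw": -1},
  {"dp": [0,0,5],"delta_rot": [0,0,0],"claw": -1},
  {"dp": [0,0,20],"delta_rot": [0,0,0],"claw": -1},
  {"dp": [0,0,50],"delta_rot": [0,0,0],"claw": -1},
  {"dp": [0,0,90],"delta_rot": [0,0,0],"claw": -1},
  {"dp": [0,0,130],"delta_rot": [0,0,0],"claw": -1},
  {"dp": [0,0,200],"delta_rot": [0,0,0],"claw": -1},
  {"dp": [0,0,220],"delta_rot": [0,0,0],"claw": -1},
  {"dp": [-240,-240,230],"delta_rot": [0,0,0],"claw": -1},
  {"dp": [-240,-240,230],"delta_rot": [0,0,0],"claw": -1},
  {"dp": [-240,-240,230],"delta_rot": [0,0,0],"claw": -1},
  {"dp": [-240,-240,230],"delta_rot": [0,0,0],"claw": -1},
  {"dp": [-240,-240,230],"delta_rot": [0,0,0],"claw": -1},
  {"dp": [-240,-240,230],"delta_rot": [0,0,0],"claw": -1},
  {"dp": [-240,-240,230],"delta_rot": [0,0,0],"claw": -1},
  {"dp": [-240,-240,230],"delta_rot": [0,0,0],"claw": -1},
])

```text
time_s: 22.8
tool_pos: [0.4031, -0.4705, 0.2451]
ee_rot: [[-0.004, 1.0, 0.005], [1.0, 0.004, -0.003], [-0.003, 0.005, -1.0]]
wrist_force: [1.0, -0.9, 0.5]
gripper_width: 1.005
```

```bash
python3 - <<'E'
from h import *
s=env.read_state();print(s['tool_pos'],s['qvel'].round(3))
t=vision.read_camera('top'); im=vision.read_camera('side')[:,:,::-1]
cv2.imwrite('pics/c11.png',cv2.resize(im[100:360,180:520],None,fx=2.3,fy=2.3,interpolation=cv2.INTER_CUBIC))
m,cs=blobs('top',t,10)
for k,p in dict(A=(224,185),B=(330,252),C=(440,182),D=(466,261),key=(264,262),blue=(220,251),orange=(419,318)).items():
    for c in cs:
        if cv2.pointPolygonTest(c,p,False)>=0:
            r=cv2.minAreaRect(ray('top',cv2.convexHull(c).reshape(-1,2),.005 if k in'ABCD' else .013)[:,:2].astype(np.float32)*1000); print(k,np.round(r[0]),np.round(r[1]),round(r[2],1))
q=t[140:300,190:510][:,:,::-1]; cv2.imwrite('pics/c12.png',cv2.resize(cv2.convertScaleAbs(q,alpha=1.6),None,fx=2.5,fy=2.5,interpolation=cv2.INTER_CUBIC))
E
```

```text
[ 0.40305422 -0.4704991   0.2451477 ] [ 0.656  0.001  0.19  -0.08  -0.077  0.048  0.872]
A [623. 233.] [67. 67.] 15.8
B [484.  -1.] [75. 74.] 5.0
C [ 641. -235.] [96. 98.] 20.5
D [ 471. -290.] [85. 88.] 15.9
key [461. 137.] [41. 71.] 65.3
blue [480. 231.] [38. 42.] 1.3
orange [ 354. -187.] [73. 67.] 46.1
```

View pics/c11.png

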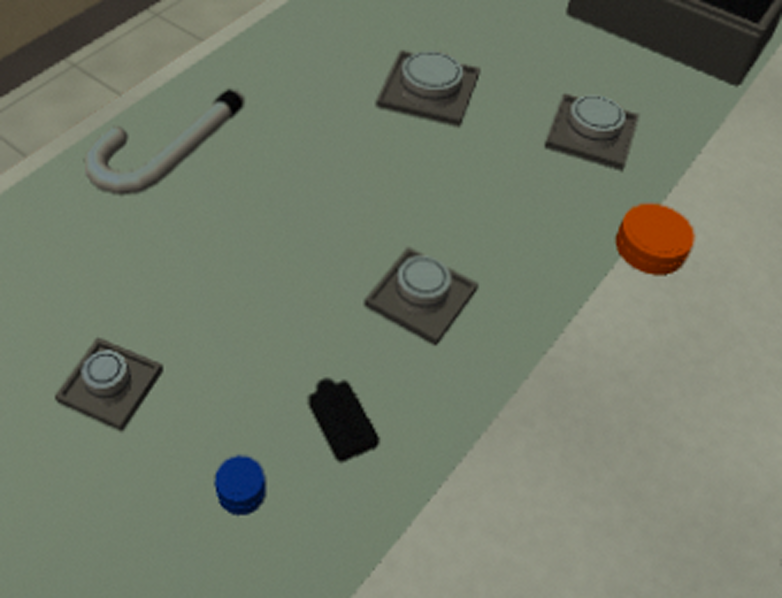

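View pics/c12.png

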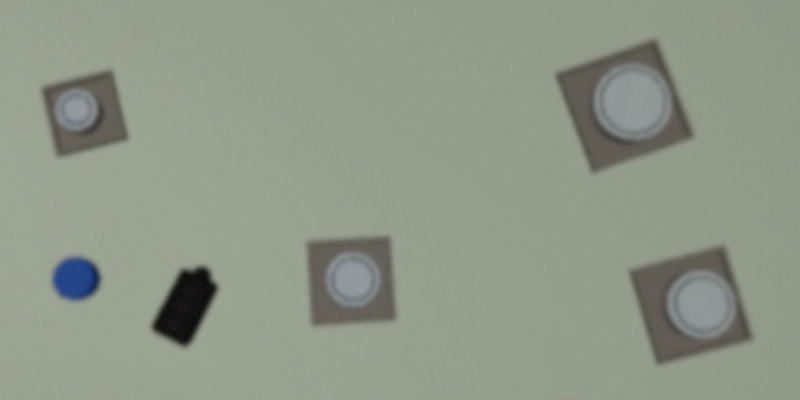

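All four tins are flat in their own trays, and the trays and bystanders have moved by no more than 1 mm. The orange tin and the umbrella handle look untouched. Let the arm settle, then hand in.

move_arm([
  {"dp": [0,0,0],"delta_rot": [0,0,0],"claw": -1},
  {"dp": [0,0,0],"delta_rot": [0,0,0],"claw": -1},
  {"dp": [0,0,0],"delta_rot": [0,0,0],"claw": -1},
  {"dp": [0,0,0],"delta_rot": [0,0,0],"claw": -1},
])

```text
time_s: 23.23
tool_pos: [0.3997, -0.4741, 0.2452]
ee_rot: [[0.004, 1.0, 0.003], [1.0, -0.004, -0.005], [-0.005, 0.003, -1.0]]
wrist_force: [0.1, 0.1, -0.9]
gripper_width: 0.998
```

```bash
python3 -c "
from workcell import env
print(env.read_state()['qvel'].round(3)); print(env.job_done())"
```

```text
[-0.005  0.005  0.002  0.003  0.003 -0.003 -0.002]
the job is handed in; nothing more can be done
None
```

All four tins are in their own trays, placed in order from smallest to largest. I lowered each one until it touched the tray floor before letting go. The job took about 23 s of robot time and is handed in.

- **Tins:** the last top and side pictures show all four flat and right way up in the matching trays. They sit a little off-centre in the top view, which I put down to the camera angle.
- **Trays and bystanders:** the trays, key cover, blue look-alike and orange look-alike measured within 1 mm of where they started. I checked the umbrella handle only by eye, in the side view, and it looked unmoved.
- **Contact force:** setting down the medium tin gave a wrist force of 28 N, firmer than I intended. It's well under the 120 N limit, and the other three read 6 to 13 N.
- **Disagreement:** the two cameras differed by about 5 mm on where the extra-large tin stood. I aimed between the two readings and the grasp held.

No check failed. I viewed 13 pictures.

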